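Refit the amber hatch panel of the laser cutter's filter box

ROBOT

A 6-joint arm with a two-finger parallel gripper is mounted at the origin on the work surface. World frame = base frame: x ahead of the robot, y to its left, z up, the work surface at z = 0. Lengths are in m, angles in rad, forces in N, time in s.
With the tool pointing down it reaches from about 0.3 to 0.775 m from the base axis. Payload 14.6 kg.
Tool frame: the origin (TCP) lies on the centre line of the jaws, within the pads' length; the fingertips stand 14 mm ahead of it and the grasp point (between the pads) lies 5 mm behind it; x points along the fingers, y is the direction in which the jaws open and shut, and the axes are right-handed (so a half turn about x gives the same grasp; the last joint's range is limited). The gripper opens to 94 mm and grips with 3 to 60 N. Pads are 16 mm wide; open, the fingers measure 119 mm over their backs; the gripper's body (75 mm by 177 mm) begins 78 mm behind the grasp point.
Start: joints at [1.216, 0.3, 1.521, -0, 1.321, -0.067], TCP at [0.156, 0.527, 0.219] pointing down, gripper open.
Joint ranges: [-3.03, 3.03], [-0.79, 2.21], [0.23, 2.52], [-1.04, 4.18], [0, 3.07], [-2.55, 2.55]. Speed limits (rad/s): [2.22, 2.22, 2.57, 3.14, 3.14, 3.14].

INTERFACE

Orientations are given as [roll, pitch, yaw] about the fixed x, y, z axes, in that order (R = Rz(yaw) Ry(pitch) Rx(roll)).
In Python, from station import * gives the robot as it stands. The module is installed in compiled form; this text tells all that it offers.
- The arm moves only by the shell command python3 -m handwheel 'ROWS' [FORCE]. ROWS is JSON, a list of rows, each a list of 3 entries, a list of its own where there are three numbers: the shift along the tool's x, y, z in mm, then the turn about the tool's x in rad, then the gripper command: -1 is fully open, 1 is shut, values between are in proportion. In form: [[[dx, dy, dz], spin, gripper], ...]. A call has exactly 5 rows; each row is the pose to reach, as a shift and turn from the pose measured when the call began, along the tool's axes at that moment; what a row does not reach only later rows make up. A row lasts 1/10 s, in which the tool goes at most 50 mm and 8.59 degrees, less where a joint would pass 70% of its speed; a pose out of reach is approached as far as the arm can. A call with a gripper value outside its range is refused whole. The fingers move at their own pace and stop on an object; FORCE is the grip in N (left out, the last holds). Time passes only in rows, so rows that repeat a pose let the fingers close, or fill a call up. It gives the time, the measured TCP pose, the force and the opening at its end, in the units of the state.
- get_obs(): the state, without advancing time (a new reading comes with each control period).
- camera(name): name is "scene" or "top"; returns (picture, depth): 480x640x3 uint8, blue, green, red; 480x640 float32, m along the optical axis (not along the pixel's ray), 0 where there is no reading.
- camera_info(name): a dict with "fx", "fy", "cx", "cy" (pixels), "extrinsics" (4x4, takes a point from camera to world coordinates). Camera axes: x right, y down, z forward; pixel columns grow to the right and rows downward; lengths in m; the calibration is good to about 2 mm. A picture is of the moment at which its call begins. camera_info takes no time and is no camera call.
- hand_in(): hands the job in, once; it reports no verdict.
The state is a dict: "time_s": time; "qpos": joint angles; "joint_vel": joint speeds; "tau": joint torques, N m; "ee_pos": TCP position; "eef_rot": TCP orientation; "force": force on the tool from outside, world axes, zero at the start; "moment": the same for the moment, N m; "grip_width": finger opening in m.
Only numpy, scipy, OpenCV 4.12 (cv2) and the standard library are available. Lean on these libraries where they do the work, as an engineer would, in place of code of your own. Each camera call takes 0.05 s, during which the arm holds its last target. There are 200 camera calls.

TASK

Close the open hatch of the laser cutter's grey filter box with the amber (orange) panel: take the panel by its black handle, tilt it so that its black-striped edge points down, hook that edge under the box's blue lip, then lower the other edge gently, without letting it fall, until the panel lies flat in its recess, and let go. Leave the white panel where it lies.

Things in the scene. Friction and masses are not known exactly. Their poses are not given: they have to be found in the camera images.
- panel_grip (a point): Grasp point of the loose amber (orange) panel, about 0.2 kg: plate 160 (x) by 120 (y) by 6 mm; upright black handle rib at its middle, 14 mm thick (x), 60 long (y), 40 tall above the plate. Point: in the rib, 30 mm above the plate's underside. Panel axes: z up, -x to the striped edge. Starts flat on the table left or right of the box, striped edge roughly towards the robot.
- panel_edge (a point): Middle of the amber panel's black-striped edge (a 120 mm edge), on the plate's underside: 80 mm from panel_grip along the panel's -x and 30 mm below it. Same axes. Clear opening between lip and far wall (152 mm) is shorter than the panel: it goes in only tilted, this edge first under the lip. Seated, it has 8 mm of play each way in x, 10 mm in y.
- hatch_seat (a point): Centre of the recess in the fixed grey box, on its ledges, 45 mm above the table. Axes: z up, -x to the blue lip (robot's side). Recess 176 (x) by 140 (y) mm; end walls 26 mm above the ledges, 10 thick; side curbs 12 above them; ledges along both sides, 25 wide. Lip: 6 mm thick strip on the -x wall, reaching in to x = -64 mm, 20 mm free height under it.
- white_panel: White panel of the same size and handle with a grey stripe, loose on the table on the other side of the box: not wanted here. Origin at the middle of its underside.
Mind the look-alikes: they are no part of the job. Of the things that look like the part that bears panel_grip, take the one that is farthest from the robot's base at the start.

How it is judged:
By the outcome, as a careful person would: the job done as asked, in the order asked, and still so for the second after the job is handed in, with the robot touching nothing.
It also fails if it takes over 40 s, if anything falls off the work surface, if the arm or the gripper's body presses on something with over 40 N, if the wrist force passes 120 N, or if a joint passes its speed limit or range.

## Working session

There is one attempt and no reset: what is moved stays moved. The work goes in short steps, Python scripts to look and compute and a shell command to move; the robot and the scene stay as the last step left them, time stands still between calls to the robot, and variables do not carry over. Pictures are saved under pics/ and viewed, about 8 in all and at most 12, crops included, and the job is handed in when it is done.

```bash
mkdir -p pics; python3 - <<'E'
from station import *
import cv2,numpy as np
o=get_obs();print({k:np.round(v,3) for k,v in o.items()})
for n in("scene","top"):
    p,d=camera(n);cv2.imwrite(f"pics/{n}0.png",p);np.save(f"pics/{n}0.npy",d)
    c=camera_info(n);print(n,c["fx"],c["cx"],c["cy"],np.round(c["extrinsics"],3).tolist())
E
```

```text
{'time_s': np.float64(0.0), 'qpos': array([ 1.216,  0.3  ,  1.522, -0.   ,  1.321, -0.067]), 'joint_vel': array([ 0.002,  0.001, -0.001,  0.001, -0.001,  0.   ]), 'tau': array([ 0.0000e+00, -5.3182e+01, -3.5272e+01,  7.1000e-02,  2.4000e-02,
       -0.0000e+00]), 'ee_pos': array([0.156, 0.527, 0.219]), 'eef_rot': array([-1.618,  1.57 , -1.906]), 'force': array([0.413, 0.025, 0.403]), 'moment': array([-0.032,  0.04 ,  0.014]), 'grip_width': np.float64(0.094)}
scene 542.6650246968961 312.45439985188824 241.05498666842914 [[0.658, 0.568, -0.494, 0.897], [0.753, -0.493, 0.436, -0.427], [0.005, -0.659, -0.752, 0.774], [0.0, 0.0, 0.0, 1.0]]
top 603.7422107249215 321.52544336855993 235.45253641612146 [[-0.0, -0.996, 0.093, 0.332], [-1.0, -0.001, -0.017, 0.019], [0.017, -0.093, -0.996, 1.086], [0.0, 0.0, 0.0, 1.0]]
```

View pics/scene0.png

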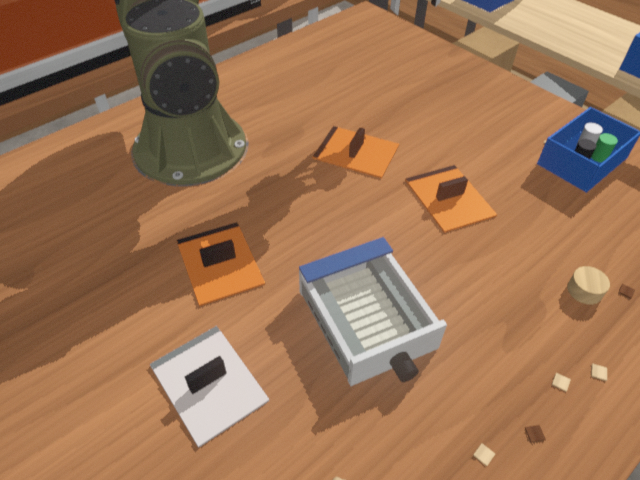

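View pics/top0.png

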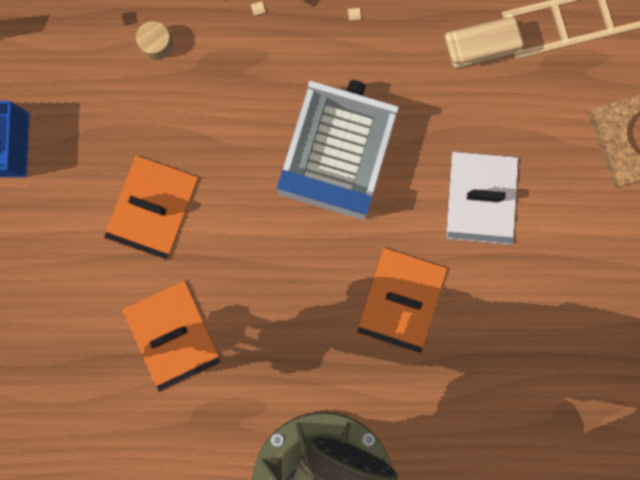

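The top view shows three amber panels at about (152,206), (170,335) and (403,300). The white panel is at (485,197), and the box is at (340,150) with its blue lip at the bottom. The upper-left amber panel looks farthest from the base, so I'll measure it and the box.

```bash
cat > h.py <<'E'
from station import *
import cv2,numpy as np
from scipy.spatial.transform import Rotation as Ro
def ray(n,uv,z):
    c=camera_info(n);E=np.array(c["extrinsics"]);uv=np.atleast_2d(uv).astype(float)
    d=np.c_[(uv[:,0]-c["cx"])/c["fx"],(uv[:,1]-c["cy"])/c["fy"],np.ones(len(uv))]@E[:3,:3].T
    return (E[:3,3]+d*((z-E[2,3])/d[:,2])[:,None])[:,:2]
def proj(n,P):
    c=camera_info(n);E=np.array(c["extrinsics"]);q=(np.atleast_2d(P)-E[:3,3])@E[:3,:3]
    return np.c_[q[:,0]/q[:,2]*c["fx"]+c["cx"],q[:,1]/q[:,2]*c["fy"]+c["cy"]]
def mask(p,lo,hi): return cv2.inRange(cv2.cvtColor(p,cv2.COLOR_BGR2HSV),lo,hi)
def go(grip,yaw):
    """grip point target (world) and world yaw of the jaw axis -> tool shift mm, spin rad"""
    o=get_obs();R=Ro.from_euler('xyz',o["eef_rot"]).as_matrix()
    tcp=np.array(grip)+R[:,0]*0.005
    s=R.T@(tcp-o["ee_pos"])*1000
    w=np.array([np.cos(yaw),np.sin(yaw),0]);v=R.T@w
    a=np.arctan2(v[2],v[1]);a=(a+np.pi/2)%np.pi-np.pi/2
    return np.round(s,1),round(a,3)
E
python3 - <<'E'
from h import *
p=cv2.imread("pics/top0.png");d=np.load("pics/top0.npy")
hsv=cv2.cvtColor(p,cv2.COLOR_BGR2HSV)
for q in[(140,190),(395,300),(345,195),(190,185),(580,30),(200,140),(330,170)]:print(q,hsv[q[1],q[0]])
def rects(m,z,amin):
    for c in cv2.findContours(m,0,2)[0]:
        if cv2.contourArea(c)<amin: continue
        w=ray("top",c[:,0],z)*1000
        r=cv2.minAreaRect(w.astype(np.float32));print(np.round(cv2.boxPoints(r)).tolist(),np.round(r[0],1),np.round(r[1],1),round(r[2],2))
m=mask(p,(8,200,120),(16,255,255));m=cv2.morphologyEx(m,2,np.ones((5,5)))
cv2.imwrite("pics/m.png",m)
print("orange");rects(m,.006,1500)
m=mask(p,(105,150,60),(125,255,255));print("blue");rects(m,.071,300)
m=mask(p,(0,0,0),(180,255,60));m=cv2.morphologyEx(m,2,np.ones((3,3)))
print("dark");rects(m,.046,120)
E
```

```text
(140, 190) [ 12 190 221]
(395, 300) [165  49  42]
(345, 195) [108 158 147]
(190, 185) [ 12 191 220]
(580, 30) [ 12 141 152]
(200, 140) [ 12 138 157]
(330, 170) [ 27  24 214]
orange
blue
[[466.0, -72.0], [494.0, -80.0], [538.0, 67.0], [510.0, 76.0]] [501.9  -2.2] [154.   29.9] 73.31
[[527.0, 545.0], [529.0, 499.0], [658.0, 506.0], [655.0, 551.0]] [592.4 525.4] [128.4  45.6] 2.79
dark
[[22.0, 93.0], [22.0, 69.0], [53.0, 69.0], [53.0, 93.0]] [37.3 81. ] [30.7 23.3] 0.33
[[20.0, -122.0], [89.0, -128.0], [102.0, 32.0], [33.0, 38.0]] [ 61.1 -45.3] [160.5  69.2] 85.21
[[169.0, 274.0], [214.0, 175.0], [221.0, 178.0], [176.0, 278.0]] [195.1 226.4] [  7.8 108.6] 24.13
[[230.0, -165.0], [237.0, -168.0], [272.0, -63.0], [264.0, -61.0]] [ 250.9 -114.4] [110.3   8. ] 71.65
[[239.0, 288.0], [265.0, 231.0], [274.0, 235.0], [248.0, 292.0]] [256.5 261.4] [10.2 62.6] 25.03
[[303.0, -166.0], [313.0, -170.0], [332.0, -113.0], [322.0, -109.0]] [ 317.8 -139.5] [60.1 10.8] 71.59
[[391.0, 271.0], [397.0, 269.0], [433.0, 372.0], [428.0, 374.0]] [412.1 321.6] [108.7   6. ] 70.42
[[467.0, 274.0], [476.0, 271.0], [496.0, 331.0], [486.0, 334.0]] [481.4 302.6] [62.8 10.4] 71.57
[[490.0, -317.0], [505.0, -318.0], [511.0, -255.0], [495.0, -254.0]] [ 500.3 -286.2] [63.3 15.3] 85.32
[[681.0, -71.0], [700.0, -76.0], [707.0, -49.0], [688.0, -44.0]] [694.  -60.1] [28.  19.8] 73.91
```

```bash
python3 - <<'E'
import cv2
p=cv2.imread("pics/top0.png");a=cv2.resize(p[70:270,90:410],None,fx=2.5,fy=2.5,interpolation=cv2.INTER_CUBIC);cv2.imwrite("pics/crop.png",a)
E
```

```text
(no output)
```

View pics/crop.png

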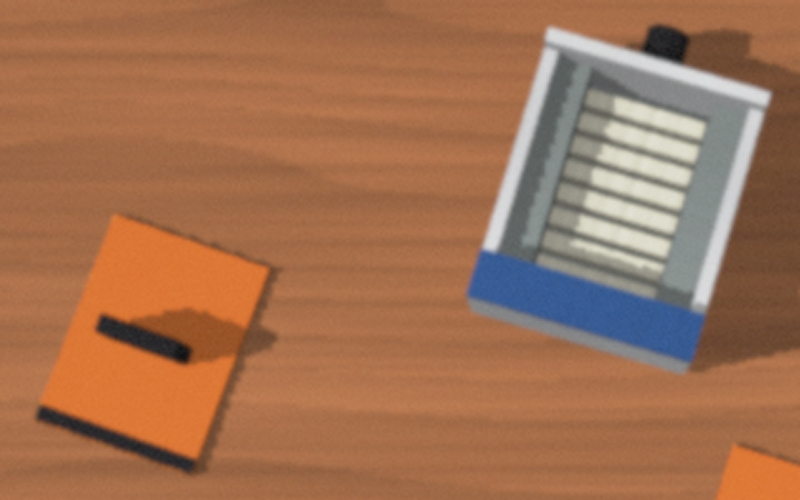

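The crop shows the target panel (stripe at the lower left, handle at about crop (143,338)). The box has its lip's inner edge from crop (482,252) to (708,312) and its far wall's outer corners at (548,28) and (770,93).

```bash
python3 - <<'E'
from h import *
f=lambda q,z: ray("top",np.array(q)/2.5+[90,70],z)*1000
B=f([(468,297),(482,252),(708,312),(690,363),(770,93),(548,28)],.071);print("box corners",np.round(B,0).tolist())
P=f([(115,215),(272,267),(197,470),(37,415)],.006);print("panel corners",np.round(P,0).tolist(),"ctr",P.mean(0),
 "yaws",[np.degrees(np.arctan2(*(P[a]-P[b])[::-1])) for a,b in((0,3),(1,2))],[np.degrees(np.arctan2(*(P[a]-P[b])[::-1])) for a,b in((0,1),(3,2))])
for a,b in((5,0),(4,3)):v=B[a]-B[b];print(np.linalg.norm(v),np.degrees(np.arctan2(v[1],v[0])))
for a,b in((5,4),(1,2),(0,3)):v=B[a]-B[b];print(np.linalg.norm(v),np.degrees(np.arctan2(v[1],v[0])))
w=np.radians(-17.5);x=np.array([np.cos(w),np.sin(w)])
far=(B[4]+B[5])/2;li=(B[1]+B[2])/2;lo=(B[0]+B[3])/2
print("far,in,out mid",far,li,lo,(far-li)@x,(far-lo)@x)
print("ctr from far",far-98*x,"from lip in",li+64*x)
# depth check of the box top and fingers
d=np.load("pics/top0.npy")
c=camera_info("top");E=np.array(c["extrinsics"])
for q in[(590,305),(660,62),(600,290)]:
    u,v=np.array(q)/2.5+[90,70];z=d[int(v),int(u)];print(q,(E@[(u-c["cx"])/c["fx"]*z,(v-c["cy"])/c["fy"]*z,z,1])[:3])
print(go([.4814,.3026,.16],np.radians(71.6)), go([.4814,.3026,.030],np.radians(71.6)))
R=Ro.from_euler('xyz',get_obs()["eef_rot"]).as_matrix();print(R.round(3).tolist())
E
```

```text
box corners [[507.0, 77.0], [538.0, 68.0], [497.0, -86.0], [462.0, -73.0], [650.0, -130.0], [695.0, 23.0]]
panel corners [[577.0, 337.0], [539.0, 223.0], [392.0, 273.0], [432.0, 388.0]] ctr [485.18442506 305.12888419] yaws [np.float64(-19.452632854782724), np.float64(-19.01447427982516)] [np.float64(71.63229265431806), np.float64(71.10402094328035)]
195.98188259109637 -16.019369327931408
196.32761097058486 -16.789101436060776
159.91203157101984 73.52494829730311
159.27849688220755 75.08720669129184
157.27765445607628 73.39781678503064
far,in,out mid [672.26326037 -53.49042847] [517.12008713  -9.02449653] [484.09793815   1.90596255] 161.33383772876087 196.1144733969228
ctr from far [578.7989992  -24.02126012] from lip in [578.15797198 -28.2696677 ]
(590, 305) [ 0.50115565 -0.00563112  0.0716238 ]
(660, 62) [ 0.67297399 -0.0546243   0.06564327]
(600, 290) [ 0.51120466 -0.01239875  0.07324141]
(array([  64. , -123. ,  375.7]), np.float64(0.033)) (array([ 194. , -122.8,  375.8]), np.float64(0.033))
[[-0.0, 0.284, 0.959], [-0.001, 0.959, -0.284], [-1.0, -0.001, -0.0]]
```

Target panel: centre about (483,304) mm, with its y axis at 71.5°. It is the farthest of the three from the base (570 mm against 366 and 347). Box: centre about (578.4,−26.4) mm, x axis at −16.5°.

The interface only allows spin about the tool axis. So I'll grip the rib by its ends, with the jaws along panel y, and let the panel pivot between the pads. To tilt it, I'll lower its far edge onto the box's lip wall.

```bash
python3 -m handwheel '[[[15,-16,50],0.01,-1],[[30,-32,100],0.02,-1],[[45,-48,150],0.033,-1],[[60,-64,200],0.033,-1],[[64,-80,248],0.033,-1]]' 20
python3 -m handwheel '[[[0,-16,50],0,-1],[[0,-32,100],0,-1],[[0,-41,129],0,-1],[[0,-41,129],0,-1],[[0,-41,129],0,-1]]'
python3 - <<'E'
from h import *
print(go([.483,.304,.030],np.radians(71.5)),get_obs()["force"],get_obs()["eef_rot"])
p,d=camera("top");cv2.imwrite("pics/t1.png",p)
E
```

```text
time_s: 0.6
ee_pos: [0.3565, 0.3891, 0.1562]
eef_rot: [-1.905, 1.568, -2.226]
force: [0.6, -0.5, 0.3]
grip_width: 0.094
time_s: 1.1
ee_pos: [0.466, 0.3091, 0.1557]
eef_rot: [-2.048, 1.567, -2.369]
force: [-0.7, 0.4, 0.2]
grip_width: 0.0942
(array([130.7,   0.9,  17.9]), np.float64(0.001)) [-0.69344355  0.42399623  0.20698176] [-2.04750749  1.5672183  -2.36945532]
```

```bash
python3 -m handwheel '[[[25,0,18],0,-1],[[60,1,18],0,-1],[[95,1,18],0,-1],[[95,1,18],0,-1],[[95,1,18],0,-1]]'
python3 - <<'E'
from h import *
print(go([.483,.304,.030],np.radians(71.5)),get_obs()["force"])
p,d=camera("scene");a=p[60:280,330:560];cv2.imwrite("pics/s1.png",cv2.resize(a,None,fx=2.5,fy=2.5))
E
```

```text
time_s: 1.65
ee_pos: [0.4822, 0.3057, 0.0617]
eef_rot: [-2.075, 1.567, -2.395]
force: [0.1, -0.4, 0.9]
grip_width: 0.0941
(array([36.7, -1.2,  1.4]), np.float64(0.004)) [ 0.10658716 -0.43576495  0.92832281]
```

View pics/s1.png

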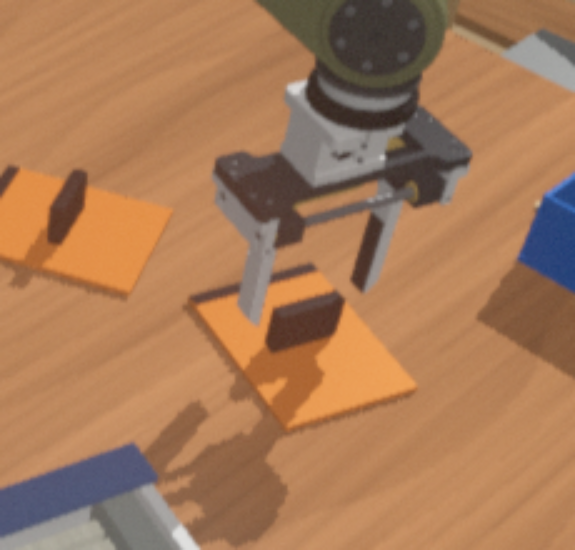

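The open fingers straddle the rib, with the jaws along its length and their centre above it. Next I descend and close.

```bash
python3 -m handwheel '[[[18,-1,1],0,-1],[[36,-1,1],0,-1],[[36,-1,1],0,-1],[[36,-1,1],0,0],[[36,-1,1],0,1]]' 20
python3 -m handwheel '[[[0,0,0],0,1],[[0,0,0],0,1],[[0,0,0],0,1],[[0,0,0],0,1],[[0,0,0],0,1]]'
python3 -m handwheel '[[[-10,0,0],0,1],[[-25,0,0],0,1],[[-50,0,0],0,1],[[-75,0,0],0,1],[[-100,0,0],0,1]]'
python3 - <<'E'
from h import *
p,d=camera("top");cv2.imwrite("pics/t2.png",p)
p,d=camera("scene");cv2.imwrite("pics/s2.png",cv2.resize(p[60:280,330:560],None,fx=2.5,fy=2.5))
w=np.radians(-16.5);x=np.array([np.cos(w),np.sin(w)]);c=np.array([.5784,-.0264])
for X,z in((-.163,.13),(-.163,.101),(-.163,.078)):
  g=c+X*x;print(X,g,go([*g,z],w+np.pi/2), "stripe mid px",proj("top",[*(g-.08*x),z-.03]))
E
```

```text
time_s: 2.2
ee_pos: [0.4841, 0.305, 0.0285]
eef_rot: [0.175, 1.569, -0.144]
force: [-0.0, 0.1, 1.5]
grip_width: 0.0815
time_s: 2.7
ee_pos: [0.4847, 0.3056, 0.0294]
eef_rot: [0.652, 1.568, 0.333]
force: [-0.3, 3.2, 6.8]
grip_width: 0.0602
time_s: 3.2
ee_pos: [0.4842, 0.3053, 0.1314]
eef_rot: [0.64, 1.567, 0.32]
force: [-0.2, 0.2, -2.1]
grip_width: 0.06
-0.163 [0.42211238 0.0198945 ] (array([   6.9, -291.7,   29.6]), np.float64(-0.032)) stripe mid px [[296.88715955 283.72916074]]
-0.163 [0.42211238 0.0198945 ] (array([  35.9, -291.8,   29.4]), np.float64(-0.032)) stripe mid px [[297.30168681 283.96374125]]
-0.163 [0.42211238 0.0198945 ] (array([  58.9, -292. ,   29.2]), np.float64(-0.032)) stripe mid px [[297.61399121 284.14047397]]
```

View pics/s2.png

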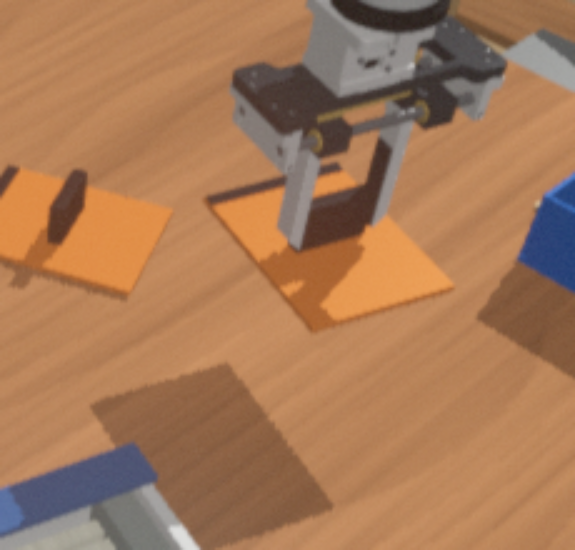

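The panel is lifted and held level; the opening reads 60 mm, the grip sits about 34 mm above the underside, and the force is −2 N. Next I carry it in front of the box so its far edge overhangs the lip wall.

```bash
python3 -m handwheel '[[[0,-20,2],0,1],[[0,-60,6],-0.01,1],[[0,-110,12],-0.02,1],[[0,-160,18],-0.03,1],[[0,-210,24],-0.03,1]]' 25
python3 -m handwheel '[[[0,-40,4],0,1],[[0,-75,6],0,1],[[0,-86,6],0,1],[[0,-86,6],0,1],[[0,-86,6],0,1]]'
cat > pan.py <<'E'
from h import *
import sys
# orange plate in top view: stripe/far edges in box frame
w=np.radians(-16.5);x=np.array([np.cos(w),np.sin(w)]);y=np.array([-x[1],x[0]]);c=np.array([.5784,-.0264])
o=get_obs();g=o["ee_pos"]-[0,0,-.005]
R=Ro.from_euler('xyz',o["eef_rot"]).as_matrix()
print("t",o["time_s"],"grip box x,y,z mm",np.round([(g[:2]-c)@x*1e3,(g[:2]-c)@y*1e3,g[2]*1e3],1),"F",np.round(o["force"],1),"M",np.round(o["moment"],2))
print("tool down err",np.round(R[:,0],3),"y in box",np.round([R[:2,1]@x,R[:2,1]@y],3),"grip_w",o["grip_width"])
for n in ("top","scene"):
    p,d=camera(n);cv2.imwrite(f"pics/{sys.argv[1]}_{n}.png",p)
    C=camera_info(n);E=np.array(C["extrinsics"])
    m=mask(p,(8,150,60),(16,255,255))
    v,u=np.nonzero(m&(d>0).astype(np.uint8)*255);z=d[v,u]
    W=np.c_[(u-C["cx"])/C["fx"]*z,(v-C["cy"])/C["fy"]*z,z,np.ones(len(z))]@E.T
    b=np.c_[(W[:,:2]-c)@x,(W[:,:2]-c)@y,W[:,2]]*1e3-np.r_[0,0,0]
    q=b-np.r_[(g[:2]-c)@x*1e3,(g[:2]-c)@y*1e3,g[2]*1e3]
    # plate top: within 100mm of the grip, below it, clear of table
    k=(abs(q[:,0])<95)&(abs(q[:,1])<70)&(b[:,2]>12)&(q[:,2]<40)
    b=b[k]
    A=np.c_[b[:,:2],np.ones(len(b))]
    wt=np.ones(len(b),bool)
    for _ in range(4):
        s=np.linalg.lstsq(A[wt],b[wt,2],rcond=None)[0];r=b[:,2]-A@s;wt=abs(r)<6
    i=wt
    print(n,len(b),i.sum(),"tilt x,y deg",np.round(np.degrees(np.arctan(s[:2])),1),"x range",np.round(np.percentile(b[i,0],[.5,99.5]),1),"y range",np.round(np.percentile(b[i,1],[.5,99.5]),1),"z range",np.round(np.percentile(b[i,2],[.5,99.5]),1))
E
python3 pan.py a
```

```text
time_s: 3.8
ee_pos: [0.4414, 0.0985, 0.1317]
eef_rot: [0.743, 1.563, 0.454]
force: [0.6, 0.0, -2.2]
grip_width: 0.0599
time_s: 4.3
ee_pos: [0.4228, 0.015, 0.1311]
eef_rot: [0.774, 1.563, 0.485]
force: [0.2, -0.0, -2.4]
grip_width: 0.06
t 4.3 grip box x,y,z mm [-161.    -4.5  136.1] F [ 0.2 -0.  -2.4] M [ 0.01 -0.02  0.01]
tool down err [ 0.007  0.004 -1.   ] y in box [0.001 1.   ] grip_w 0.06002115458034295
top 297 296 tilt x,y deg [ 0.1 -0. ] x range [-204.1  -83.2] y range [-33.4  50.7] z range [103.6 112. ]
scene 3458 3443 tilt x,y deg [0.1 0.3] x range [-230.6  -81.2] y range [-65.4  53.9] z range [104.4 111.3]
```

```bash
python3 -m handwheel '[[[10,0,0],0,1],[[20,0,0],0,1],[[28,0,0],0,1],[[32,0,0],0,1],[[35,0,0],0,1]]'
python3 -m handwheel '[[[2,0,0],0,1],[[4,0,0],0,1],[[6,0,0],0,1],[[8,0,0],0,1],[[10,0,0],0,1]]'
python3 pan.py b
```

```text
time_s: 4.9
ee_pos: [0.4229, 0.0156, 0.0958]
eef_rot: [0.83, 1.563, 0.543]
force: [-4.4, 1.0, 4.5]
grip_width: 0.0601
time_s: 5.4
ee_pos: [0.4228, 0.0157, 0.0857]
eef_rot: [0.847, 1.563, 0.56]
force: [-5.8, 1.4, 3.8]
grip_width: 0.0597
t 5.4 grip box x,y,z mm [-161.1   -3.8   90.7] F [-5.8  1.4  3.8] M [-0.02  0.76 -0.17]
tool down err [ 0.006  0.004 -1.   ] y in box [-0.001  1.   ] grip_w 0.05974373834119484
top 123 123 tilt x,y deg [12.3  0.8] x range [-192.8  -80.6] y range [12.6 53.3] z range [52.7 82.5]
scene 2563 2555 tilt x,y deg [12.5  0.2] x range [-226.6  -79.5] y range [-64.8  54.5] z range [47.5 82.3]
```

Tilting works as planned: 12.4° with about 6 N of contact force. I'll carry on to about 22°.

```bash
python3 -m handwheel '[[[2,0,0],0,1],[[4,0,0],0,1],[[6,0,0],0,1],[[8,0,0],0,1],[[9,0,0],0,1]]'
python3 -m handwheel '[[[-10,0,0],0,1],[[-25,0,0],0,1],[[-45,0,0],0,1],[[-65,0,0],0,1],[[-70,0,0],0,1]]' 35
python3 pan.py c
```

```text
time_s: 6.0
ee_pos: [0.4229, 0.0157, 0.0765]
eef_rot: [0.856, 1.564, 0.569]
force: [-4.9, 1.6, 3.2]
grip_width: 0.0598
time_s: 6.5
ee_pos: [0.4235, 0.0153, 0.1488]
eef_rot: [0.628, 1.56, 0.341]
force: [-0.5, -0.4, -3.0]
grip_width: 0.0598
t 6.5 grip box x,y,z mm [-160.3   -4.   153.8] F [-0.5 -0.4 -3. ] M [-0.04 -0.01  0.01]
tool down err [ 0.01   0.004 -1.   ] y in box [-0.001  1.   ] grip_w 0.059769345342233646
top 539 539 tilt x,y deg [19.8  0.5] x range [-207.2  -81.4] y range [-40.1  52.6] z range [107.6 156.6]
scene 2276 2276 tilt x,y deg [19.6  0.4] x range [-221.5  -79.5] y range [-65.2  54.1] z range [103.3 155.4]
```

View pics/c_scene.png

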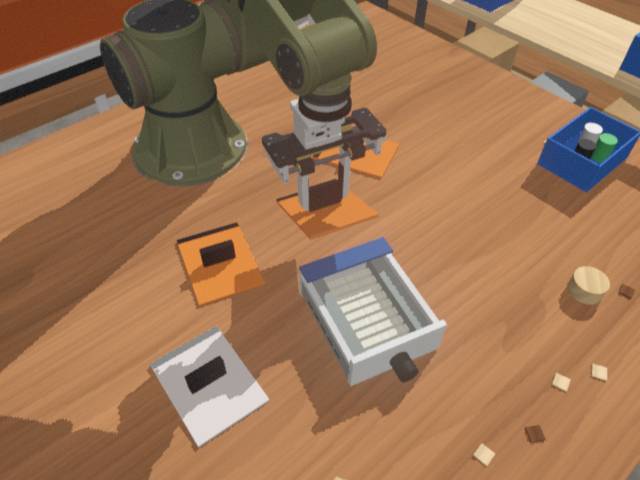

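The panel now hangs at 19.7° with the stripe edge down (scene image, around (325,210)), and it holds its tilt. Next I carry it over the box, keeping it high.

```bash
python3 -m handwheel '[[[0,2,20],0,1],[[0,3,60],0,1],[[0,5,100],0,1],[[0,5,140],0,1],[[0,5,165],0,1]]'
python3 -m handwheel '[[[0,0,10],0,1],[[0,0,14],0,1],[[0,0,14],0,1],[[0,0,14],0,1],[[0,0,14],0,1]]'
python3 pan.py d
```

```text
time_s: 7.1
ee_pos: [0.5841, -0.0274, 0.1464]
eef_rot: [0.821, 1.563, 0.533]
force: [-0.0, -0.1, -1.2]
grip_width: 0.0596
time_s: 7.6
ee_pos: [0.597, -0.0311, 0.1465]
eef_rot: [0.821, 1.563, 0.534]
force: [0.1, -0.3, -2.5]
grip_width: 0.0599
t 7.6 grip box x,y,z mm [ 19.2   0.8 151.5] F [ 0.1 -0.3 -2.5] M [-0.    0.03 -0.05]
tool down err [ 0.006  0.004 -1.   ] y in box [-0.001  1.   ] grip_w 0.059857663137241446Traceback (most recent call last):
  File "pan.py", line 25, in <module>
    print(n,len(b),i.sum(),"tilt x,y deg",np.round(np.degrees(np.arctan(s[:2])),1),"x range",np.round(np.percentile(b[i,0],[.5,99.5]),1),"y range",np.round(np.percentile(b[i,1],[.5,99.5]),1),"z range",np.round(np.percentile(b[i,2],[.5,99.5]),1))
                                                                                                      ~~~~~~~~~~~~~^^^^^^^^^^^^^^^^^^
    return _quantile_unchecked(
        a, q, axis, out, overwrite_input, method, keepdims, weights)
    return _ureduce(a,
                    func=_quantile_ureduce_func,
    ...<5 lines>...
                    overwrite_input=overwrite_input,
                    method=method)
    r = func(a, **kwargs)
    result = _quantile(arr,
                       quantiles=q,
    ...<2 lines>...
                       out=out,
                       weights=wgt)
    slices_having_nans = np.isnan(arr[-1, ...])
                                  ~~~^^^^^^^^^
IndexError: index -1 is out of bounds for axis 0 with size 0
```

The arm hides the panel from the top camera here, so I'll use the scene camera only. Now I lower the edge into the opening, just above the ledges.

```bash
sed -i 's/("top","scene")/("scene",)/' pan.py
python3 -m handwheel '[[[8,0,0],0,1],[[18,0,0],0,1],[[26,0,0],0,1],[[30,0,0],0,1],[[30,0,0],0,1]]'
python3 pan.py e
python3 -c "
import cv2;p=cv2.imread('pics/e_scene.png');cv2.imwrite('pics/e.png',cv2.resize(p[180:400,260:480],None,fx=2.7,fy=2.7))"
```

```text
time_s: 8.15
ee_pos: [0.597, -0.031, 0.1157]
eef_rot: [0.928, 1.564, 0.641]
force: [0.7, -0.3, -2.8]
grip_width: 0.0598
t 8.15 grip box x,y,z mm [ 19.1   0.9 120.7] F [ 0.7 -0.3 -2.8] M [-0.01 -0.   -0.01]
tool down err [ 0.005  0.004 -1.   ] y in box [-0.  1.] grip_w 0.05977795664515933
scene 3440 3439 tilt x,y deg [19.6  0.1] x range [-40.3  99.3] y range [-59.7  58.9] z range [ 72.  122.6]
```

View pics/e.png

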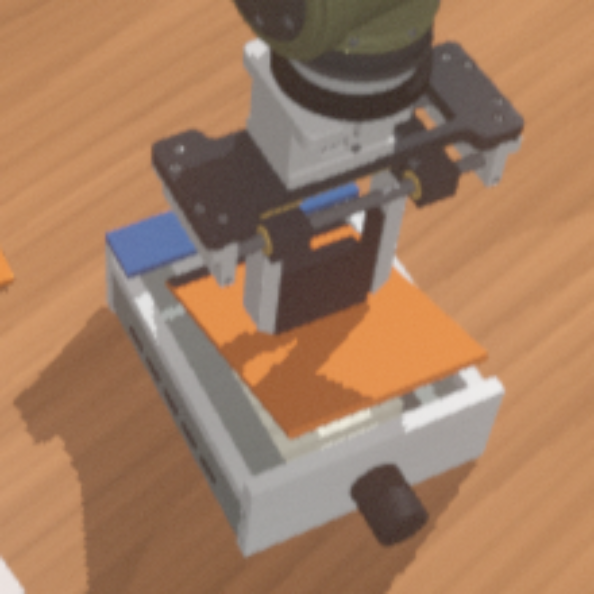

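The stripe edge is inside the opening, just ahead of the lip, and the plate is centred in y (−59.7 to 58.9). Next I lower it 13 mm and slide it under the lip.

```bash
python3 -m handwheel '[[[4,0,0],0,1],[[8,0,0],0,1],[[11,0,0],0,1],[[13,0,0],0,1],[[13,0,0],0,1]]'
python3 pan.py f
python3 -m handwheel '[[[0,0,-5],0,1],[[0,0,-10],0,1],[[0,0,-15],0,1],[[0,0,-20],0,1],[[0,0,-20],0,1]]'
python3 pan.py g
```

```text
time_s: 8.7
ee_pos: [0.5972, -0.031, 0.103]
eef_rot: [0.891, 1.564, 0.603]
force: [0.9, 0.1, -1.8]
grip_width: 0.0601
t 8.7 grip box x,y,z mm [ 19.3   1.  108. ] F [ 0.9  0.1 -1.8] M [-0.04  0.01  0.04]
tool down err [ 0.006  0.004 -1.   ] y in box [-0.001  1.   ] grip_w 0.06005858616094262
scene 3371 3371 tilt x,y deg [19.6  0.2] x range [-40.1  99.6] y range [-59.5  58.3] z range [ 59.1 109.9]
time_s: 9.25
ee_pos: [0.5776, -0.0251, 0.1033]
eef_rot: [0.871, 1.564, 0.583]
force: [0.5, -0.2, -1.6]
grip_width: 0.06
t 9.25 grip box x,y,z mm [ -1.1   1.  108.3] F [ 0.5 -0.2 -1.6] M [-0.03  0.08 -0.03]
tool down err [ 0.006  0.004 -1.   ] y in box [-0.001  1.   ] grip_w 0.06002215014895345
scene 3164 3164 tilt x,y deg [19.6  0.2] x range [-60.   78.9] y range [-59.6  58.5] z range [ 59.4 110.1]
```

The edge is at about x = −68 mm, now under the lip, and nothing is touching. I'll slide 13 mm further, then touch down on the ledge.

```bash
python3 -m handwheel '[[[0,0,-4],0,1],[[0,0,-8],0,1],[[0,0,-12],0,1],[[0,0,-13],0,1],[[0,0,-13],0,1]]'
python3 pan.py i
python3 -m handwheel '[[[1,0,0],0,1],[[2,0,0],0,1],[[3,0,0],0,1],[[4,0,0.5],0,1],[[5,0,1],0,1]]'
python3 pan.py j
python3 -c "
import cv2;p=cv2.imread('pics/j_scene.png');cv2.imwrite('pics/j.png',cv2.resize(p[180:400,260:480],None,fx=2.7,fy=2.7))"
```

```text
time_s: 9.8
ee_pos: [0.5654, -0.0215, 0.1034]
eef_rot: [0.833, 1.563, 0.546]
force: [0.2, 0.7, -3.1]
grip_width: 0.0596
t 9.8 grip box x,y,z mm [-13.9   1.  108.4] F [ 0.2  0.7 -3.1] M [-0.02 -0.   -0.02]
tool down err [ 0.006  0.004 -1.   ] y in box [-0.001  1.   ] grip_w 0.05958047684290964
scene 2936 2935 tilt x,y deg [19.7  0.1] x range [-62.3  66.3] y range [-59.4  58.2] z range [ 63.1 110.3]
time_s: 10.35
ee_pos: [0.5665, -0.0218, 0.0984]
eef_rot: [0.855, 1.564, 0.568]
force: [-1.7, 0.8, 2.7]
grip_width: 0.0601
t 10.35 grip box x,y,z mm [-12.7   1.1 103.4] F [-1.7  0.8  2.7] M [-0.03  0.78 -0.07]
tool down err [ 0.006  0.004 -1.   ] y in box [-0.001  1.   ] grip_w 0.060107032288290264
scene 2973 2973 tilt x,y deg [19.2  0.1] x range [-65.3  67.4] y range [-59.4  58. ] z range [ 57.4 104.7]
```

View pics/j.png

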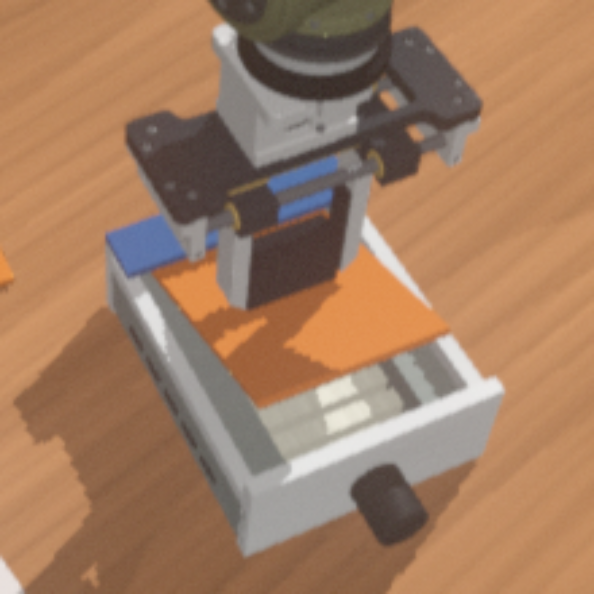

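The striped edge now rests on the ledges under the lip (tilt 19.2°, light contact). I'll lower the other edge along the arc.

```bash
python3 -m handwheel '[[[2,0,2],0,1],[[4.5,0,4],0,1],[[7,0,6],0,1],[[9.5,0,8],0,1],[[12,0,9.5],0,1]]'
python3 pan.py k
python3 -m handwheel '[[[2,0,1],0,1],[[4,0,2],0,1],[[6,0,3.5],0,1],[[7,0,4],0,1],[[8,0,4],0,1]]'
python3 pan.py l
```

```text
time_s: 10.9
ee_pos: [0.5762, -0.0246, 0.0864]
eef_rot: [0.784, 1.563, 0.497]
force: [0.7, 0.7, 3.8]
grip_width: 0.0597
t 10.9 grip box x,y,z mm [-2.7  1.1 91.4] F [0.7 0.7 3.8] M [-0.02  0.33 -0.09]
tool down err [ 0.007  0.004 -1.   ] y in box [-0.001  1.   ] grip_w 0.05965195403687778
scene 3430 3427 tilt x,y deg [10.1 -0. ] x range [-66.1  74.1] y range [-59.3  58.7] z range [53.5 80.5]
time_s: 11.45
ee_pos: [0.5804, -0.0258, 0.0781]
eef_rot: [0.732, 1.563, 0.445]
force: [3.2, 0.1, 3.0]
grip_width: 0.06
t 11.45 grip box x,y,z mm [ 1.8  1.2 83.1] F [3.2 0.1 3. ] M [-0.09 -0.05 -0.03]
tool down err [ 0.007  0.004 -1.   ] y in box [-0.001  1.   ] grip_w 0.05997495055025083
scene 3586 3584 tilt x,y deg [4.2 0.1] x range [-69.   76.1] y range [-59.2  58.9] z range [51.1 65. ]
```

```bash
python3 -m handwheel '[[[1.2,0,0.5],0,1],[[2.4,0,1],0,1],[[3.6,0,1.5],0,1],[[4.8,0,2],0,1],[[5.5,0,2],0,1]]'
python3 pan.py m
python3 -m handwheel '[[[0.5,0,0],0,1],[[1,0,0],0,1],[[1.5,0,0],0,1],[[1.5,0,0],0,1],[[1.5,0,0],0,1]]'
python3 pan.py n
```

```text
time_s: 12.0
ee_pos: [0.5826, -0.0262, 0.0725]
eef_rot: [0.712, 1.562, 0.425]
force: [4.5, 0.7, 3.1]
grip_width: 0.0597
t 12.0 grip box x,y,z mm [ 4.   1.3 77.5] F [4.5 0.7 3.1] M [ 0.   -0.28 -0.  ]
tool down err [ 0.008  0.004 -1.   ] y in box [-0.001  1.   ] grip_w 0.05973159495750736
scene 3636 3633 tilt x,y deg [0.3 0.1] x range [-66.8  76.1] y range [-59.1  58.9] z range [48.8 55.5]
time_s: 12.55
ee_pos: [0.5828, -0.0262, 0.072]
eef_rot: [0.647, 1.561, 0.36]
force: [-0.3, 2.2, 13.9]
grip_width: 0.0596
t 12.55 grip box x,y,z mm [ 4.2  1.4 77. ] F [-0.3  2.2 13.9] M [-0.22  0.74 -0.01]
tool down err [ 0.009  0.003 -1.   ] y in box [-0.001  1.   ] grip_w 0.059570655083825454
scene 3620 3615 tilt x,y deg [0.1 0. ] x range [-66.6  76. ] y range [-58.9  59.1] z range [48.1 54.6]
```

It's flat (0.1°) and bottomed on the ledges. Now I ease the press, open gently and retreat upwards.

```bash
python3 -m handwheel '[[[-0.5,0,0],0,1],[[-0.5,0,0],0,0],[[-0.5,0,0],0,-0.6],[[-0.5,0,0],0,-0.6],[[-0.5,0,0],0,-0.6]]' 10
python3 -m handwheel '[[[0,0,0],0,-0.6],[[0,0,0],0,-0.6],[[-10,0,0],0,-0.6],[[-25,0,0],0,-0.6],[[-50,0,0],0,-0.6]]'
python3 -m handwheel '[[[-40,0,0],0,-0.6],[[-80,0,0],0,-0.6],[[-100,0,0],0,-0.6],[[-100,0,0],0,-0.6],[[-100,0,0],0,-0.6]]'
python3 - <<'E'
from h import *
p,_=camera("scene");t,_=camera("top");o=get_obs();print(o["time_s"],o["force"],o["ee_pos"],o["grip_width"])
a=cv2.resize(p[180:400,220:480],(700,592));cv2.imwrite("pics/z.png",a);cv2.imwrite("pics/zt.png",t)
E
```

```text
time_s: 13.1
ee_pos: [0.5827, -0.0263, 0.0723]
eef_rot: [0.658, 1.562, 0.371]
force: [-0.4, 0.4, 1.0]
grip_width: 0.075
time_s: 13.6
ee_pos: [0.5819, -0.0264, 0.1231]
eef_rot: [0.737, 1.563, 0.45]
force: [0.9, -0.0, -0.5]
grip_width: 0.0755
time_s: 14.1
ee_pos: [0.581, -0.0267, 0.2236]
eef_rot: [0.693, 1.562, 0.406]
force: [-0.3, 0.0, -0.9]
grip_width: 0.0752
14.2 [-0.39721408  0.36159761  0.22395712] [ 0.58072645 -0.0267164   0.22217832] 0.07525285681387121
```

View pics/z.png

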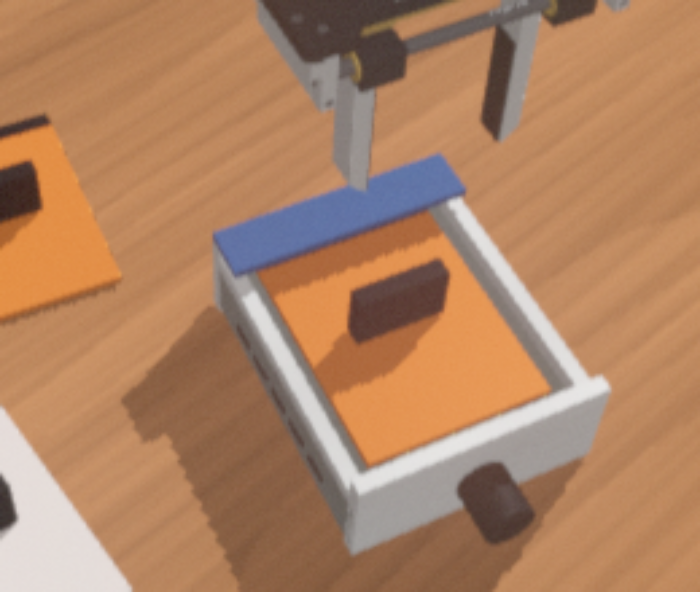

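The panel lies flat in its recess with the stripe edge under the lip, and the gripper is clear. I'm handing in.

```bash
python3 -c "
from station import *
print(hand_in())"
```

```text
the job is handed in; nothing more can be done
None
```

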